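# Put the mixed-up canister lids back where they fit

### The job

The lids of the three storage canisters have been mixed up: each lies loose on a canister it does not fit. Put every lid on the canister of its own shape, pushed in so that its plate lies flat on the rim all round; the empty slate coaster is there to set a lid aside meanwhile. Leave the canisters standing where they are, and do not disturb the glass, the olive jar and the cocktail shaker beside them.

Things in the scene. Friction and masses are not known exactly. Their poses are not given: they have to be found in the camera images.
- can_round: Round, open-topped grey stoneware canister, 75 mm high, wall 6 mm, mouth 100 mm across; stands loose on the worktop (about 0.9 kg). Origin: centre of its underside, z up the canister; 112 mm outside diameter
- can_square: Square, open-topped grey stoneware canister, 95 mm high, wall 6 mm, mouth 80 x 80 mm; stands loose on the worktop (about 0.9 kg). Origin: centre of its underside, z up the canister; outside 92 x 92 mm, its sides lie along x and y
- can_oblong: Oblong, open-topped grey stoneware canister, 65 mm high, wall 6 mm, mouth 116 x 54 mm; stands loose on the worktop (about 0.9 kg). Origin: centre of its underside, z up the canister; outside 128 mm along x and 66 mm along y
- lid_round_grip (a point): Round wooden lid, 0.14 kg: plate 112 mm across x 8 mm; under it a plug 96 mm across, 12 mm deep, edge chamfered, that enters the same-shaped mouth with 2 mm play a side; on top a round knob 27 mm across, 34 mm high. Point: in the handle, 21 mm above the plate, 13 mm below the handle's top; 29 mm above the rim when home, 41 mm above a rim it lies loose on. z up
- lid_square_grip (a point): Square wooden lid, 0.14 kg: plate 92 x 92 mm x 8 mm; under it a plug 76 x 76 mm, 12 mm deep, edge chamfered, that enters the same-shaped mouth with 2 mm play a side; on top a bar 44 (x) x 16 (y) mm, 34 mm high. Point: in the handle, 21 mm above the plate, 13 mm below the handle's top; 29 mm above the rim when home, 41 mm above a rim it lies loose on. z up, x and y along the sides
- lid_oblong_grip (a point): Oblong wooden lid, 0.14 kg: plate 128 x 66 mm x 8 mm; under it a plug 112 x 50 mm, 12 mm deep, edge chamfered, that enters the same-shaped mouth with 2 mm play a side; on top a bar 66 (x) x 16 (y) mm, 34 mm high. Point: in the handle, 21 mm above the plate, 13 mm below the handle's top; 29 mm above the rim when home, 41 mm above a rim it lies loose on. z up, x along the long side
- coaster: Bare slate coaster, 96 x 96 x 7 mm, lying fixed on the worktop: a free spot for one lid. Origin: centre of its underside, its upper face 7 mm above
- tumbler: Glass tumbler, 81 mm across, 91 mm high, a bystander. Origin: centre of its underside
- olives: Jar of olives with a dark screw cap, 71 mm across, 110 mm high, a bystander. Origin: centre of its underside
- shaker: Pale grey cocktail shaker, 70 mm across, 220 mm high, a bystander. Origin: centre of its underside
Mind the look-alikes: they are no part of the job. Leave any pink look-alike of the part that bears lid_round_grip alone.

How it is judged:
By the outcome, as a careful person would: the job done as asked, in the order asked, and still so for the second after the job is handed in, with the robot touching nothing.
It also fails if it takes over 112 s, if anything falls off the work surface, if the arm or the gripper's body presses on something with over 40 N, if the wrist force passes 120 N, or if a joint passes its speed limit or range.

### The arm

A 6-joint arm with a two-finger parallel gripper is mounted at the origin on a cart in front of the work surface, level with it; the furniture and walls round the work are solid. World frame = base frame: x ahead of the robot, y to its left, z up, the work surface at z = 0. Lengths are in mm, angles in rad, forces in N, time in s.
With the tool pointing down it reaches from about 350 to 800 mm from the base axis. Payload 7.3 kg.
Tool frame: the origin (TCP) lies at the very end of the fingers, on their centre line; the grasp point (between the pads) lies robot.pinch_z behind it (robot.pinch_z is the distance from the TCP to the grasp point, in mm); z points along the fingers, y is the line along which they close (so a half turn about z gives the same grasp; the last joint's range is limited). The gripper opens to 85 mm and grips with 20 to 120 N. Pads are 22 mm wide; open, the fingers measure 114 mm over their backs; the gripper's body (76 mm by 85 mm) begins 54 mm behind the grasp point. The pads swing forward as they close: fully open they stand 13 mm farther back than shut.
Start: joints at [-1.427, 0.342, 1.524, -0, 1.275, -0.146], TCP at [150.046, -503.121, 231.322] pointing down, gripper open.
Joint ranges: [-2.53, 2.53], [-0.77, 2.02], [0.04, 2.7], [-1, 4.14], [0.28, 2.66], [-3.11, 3.11]. Speed limits (rad/s): [2.57, 2.57, 3.14, 3.14, 3.14, 3.14].

### API

Orientations are given as a unit quaternion [w, x, y, z].
In Python, from station import robot gives the robot as it stands. The module is installed in compiled form; this text tells all that it offers.
- The arm moves only by the tool play_rows, never from a script. Its argument "targets" is a list that holds one entry, the list of rows, each a list of 6 numbers: the shift along the tool's x, y, z in mm, then the turn, a rotation vector about the tool's x, y, z in degrees. A call has 1 to 8 rows; each row is the pose to reach, as a shift and turn from the pose commanded when the call began, along the tool's axes at that moment; what a row does not reach only later rows make up. A row lasts 1/12 s, in which the tool goes at most 41.7 mm and 7.16 degrees, less where a joint would pass 70% of its speed; a pose out of reach is approached as far as the arm can. A call with a gripper value outside its range is refused whole. "jaw" is the finger opening in mm, from 0 to 85.4, set as the call begins (left out, the last holds). The fingers move at their own pace and stop on an object; "grip_force" is the grip in N (left out, the last holds). Time passes only in rows, so rows that repeat a pose let the fingers close. It gives the time, the measured TCP pose, the force, the opening and the grip force at its end, in the units of the state.
- robot.observe(): the state, without advancing time (a new reading comes with each control period).
- robot.capture(name): name is "scene" or "top" or "wrist"; returns (picture, depth): 480x640x3 uint8, blue, green, red; 480x640 float32, mm along the optical axis (not along the pixel's ray), 0 where there is no reading.
- robot.calibration(name): a dict with "fx", "fy", "cx", "cy" (pixels), "R" (3x3) and "t" (3): a world point X has camera coordinates R X + t. Camera axes: x right, y down, z forward; pixel columns grow to the right and rows downward; lengths in mm; the calibration is good to about 2 mm. A picture is of the moment at which its call begins: read the wrist's pose just before it. calibration takes no time and is no camera call; for the wrist camera it gives the pose at the moment of the call.
- robot.sign_off(): hands the job in; it is judged then, once.
The state is a dict: "t": time; "joints": joint angles; "joint_vel": joint speeds; "joint_efforts": joint torques, N m; "position": TCP position; "ee_rot": TCP orientation; "ft_force": force on the tool from outside, world axes, zero at the start; "ft_torque": the same for the moment, N m; "finger_gap": opening from 0.0 (shut) to 1.0 (fully open); "grip_force": force on a finger pad.
Only numpy, scipy, OpenCV 4.12 (cv2) and the standard library are available. Lean on these libraries where they do the work, as an engineer would, in place of code of your own. Each camera call takes 0.05 s, during which the arm holds its last target. There are 200 camera calls.

## Working session

There is one attempt and no reset: what is moved stays moved. The work goes in short steps, Python scripts to look and compute and a tool call to move; the robot and the scene stay as the last step left them, time stands still between calls to the robot, and variables do not carry over. Pictures are saved under pics/ and viewed, at most 14 in all, crops included, and the job is handed in when it is done.

Besides the shell and the picture viewer there is one more tool, called after "Call:" as name(argument=value, ...), one argument or row to a line, values as JSON. play_rows: Moves the arm, as the interface text tells. Its arguments: {"type":"object","properties":{"targets":{"type":"array","items":{"type":"array","items":{"type":"array","items":{"type":"number"}}}},"jaw":{"type":"number"},"grip_force":{"type":"number"}},"required":["targets"]}

```bash
mkdir -p pics; cat > h.py <<'E'
import numpy as np, cv2
from station import robot
def snap(n,f):
    c=robot.calibration(n); im,d=robot.capture(n); cv2.imwrite('pics/'+f+'.png',im); np.savez('pics/'+f+'.npz',im=im,d=d,**{k:np.array(c[k]) for k in c}); return im,d,c
def load(f):
    z=np.load('pics/'+f+'.npz'); return z['im'],z['d'],z
def cloud(d,c):
    v,u=np.mgrid[:480,:640]; P=np.stack([(u-c['cx'])/c['fx']*d,(v-c['cy'])/c['fy']*d,d],-1)
    return (P-np.array(c['t']))@np.array(c['R'])
def onplane(u,v,z,c):
    R=np.array(c['R']);o=-R.T@np.array(c['t']);r=R.T@np.array([(u-c['cx'])/c['fx'],(v-c['cy'])/c['fy'],1]);return o+r*(z-o[2])/r[2]
E
python3 - <<'E'
from h import *
print(robot.pinch_z); print(robot.observe())
for n in('scene','top'):
    im,d,c=snap(n,n+'0'); print(n,{k:np.round(c[k],3).tolist() for k in c})
E
```

```text
18.700000000000003
{'t': 0.0, 'joints': array([-1.42701035e+00,  3.42767898e-01,  1.52504526e+00, -1.79220487e-05,
        1.27538507e+00, -1.46012798e-01]), 'joint_vel': array([ 7.14724374e-04, -2.15359589e-06,  7.80731983e-04,  9.96551440e-04,
        7.34199286e-04,  1.55719161e-04]), 'joint_efforts': array([-2.19778713e-04, -4.33675897e+01, -2.46010351e+01, -2.68579015e-04,
        7.89482205e-03, -8.66176038e-06]), 'position': array([ 149.97400035, -502.6953193 ,  230.59265363]), 'ee_rot': array([-8.02798400e-04,  9.89519742e-01,  1.44395412e-01, -7.67691700e-06]), 'ft_force': array([-0.8142439 ,  0.04323995,  0.12350559]), 'ft_torque': array([ 0.02120166,  0.0010574 , -0.03323397]), 'grip_force': 0.0, 'finger_gap': 0.9975114776296471}
scene {'fx': 433.481, 'fy': 433.481, 'cx': 325.729, 'cy': 240.975, 'R': [[0.9, -0.436, 0.018], [-0.25, -0.55, -0.797], [0.357, 0.713, -0.604]], 't': [-555.244, 151.229, 1306.447]}
top {'fx': 564.355, 'fy': 564.355, 'cx': 320.316, 'cy': 233.805, 'R': [[-0.016, -1.0, -0.005], [-0.994, 0.017, -0.109], [0.109, 0.003, -0.994]], 't': [-121.649, 550.435, 1801.357]}
```

View pics/scene0.png

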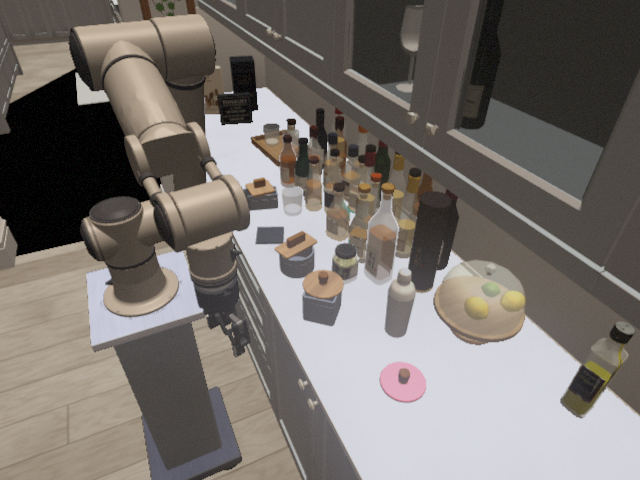

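View pics/top0.png

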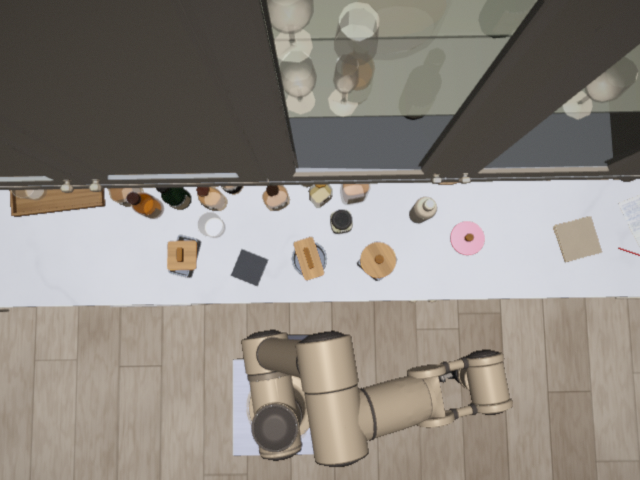

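The scene holds three lids:
- The square lid lies on the oblong canister, top (182,256), scene (262,188).
- The oblong lid lies on the round canister, top (309,259), scene (296,243).
- The round lid lies on the square canister, top (378,260), scene (323,286).

Things that could be mistaken for the round lid are the pink lid at top (468,238) and the beige mat at (578,239). I choose the wooden round one at (378,260). The coaster is at (250,267).

```bash
python3 - <<'E'
from h import *
im,d,c=load('top0'); P=cloud(d,c)
hsv=cv2.cvtColor(im,cv2.COLOR_BGR2HSV)
print('cam',-np.array(c['R']).T@c['t'])
for n,(u0,u1,v0,v1) in dict(squarelid=(160,210,228,285),oblid=(285,335,230,290),roundlid=(352,405,235,285),coaster=(225,275,245,290),tumbler=(197,228,210,240),olives=(327,357,205,238),shaker=(405,442,192,228)).items():
    p=P[v0:v1,u0:u1]; h=hsv[v0:v1,u0:u1]; z=p[...,2]
    if 'lid' in n:
        m=(h[...,1]>70)&(h[...,2]>60)
        print(n,'z hist',np.histogram(z[m],bins=np.arange(0,200,10))[0])
        zt=z[m].max()
        for nm,mm in (('knob',m&(z>zt-12)),('plate',m&(z<zt-25)&(z>zt-45))):
            q=p[mm]; r=cv2.minAreaRect(q[:,:2].astype(np.float32)); print('  ',nm,len(q),q.mean(0).round(1),np.median(z[mm]).round(1),np.round(r[0],1),np.round(r[1],1),round(r[2],1))
        # full lid
        r=cv2.minAreaRect(p[m][:,:2].astype(np.float32)); print('  all',np.round(r[0],1),np.round(r[1],1),round(r[2],1))
    elif n=='coaster':
        m=(h[...,2]<80)&(z<30); q=p[m]; r=cv2.minAreaRect(q[:,:2].astype(np.float32)); print(n,len(q),np.median(z[m]),np.round(r[0],1),np.round(r[1],1),r[2])
    else:
        m=z>40; q=p[m]; print(n,len(q),q.min(0).round(),q.max(0).round(),q.mean(0).round())
for n,(u0,u1,v0,v1) in dict(a=(155,215,225,295),b=(285,335,230,290),c=(350,405,235,290)).items():
    pass
crop=np.hstack([cv2.resize(im[225:290,155:215],None,fx=4,fy=4,interpolation=2),cv2.resize(im[225:290,285:345],None,fx=4,fy=4,interpolation=2),cv2.resize(im[225:290,350:410],None,fx=4,fy=4,interpolation=2)])
cv2.imwrite('pics/crop1.png',crop)
E
```

```text
cam [ 348.23325469 -135.63589309 1850.13539705]
squarelid z hist [  0   2   1   5   4   5   2  97 517 112  13  44  29   0   0   0   0   0
   0]
   knob 3 [ 348.2 -135.6 1850.1] 1850.1 [ 348.2 -135.6] [0. 0.] 0.0
   plate 0 [nan nan nan] nan [0. 0.] [0. 0.] 0.0
  all [445.7 104.4] [507.5 104.7] 79.5
oblid z hist [  1   0   0   1   1   0   1   1  81 505 110   5  58  48   0   0   0   0
   0]
   knob 1 [ 348.2 -135.6 1850.1] 1850.1 [ 348.2 -135.6] [0. 0.] 0.0
   plate 0 [nan nan nan] nan [0. 0.] [0. 0.] 0.0
  all [434.7 -97.6] [186.1  71.7] 13.8
roundlid z hist [  0   0   1   1   3   0   0   2   1   0 114 688  92   6  38  20   0   0
   0]
   knob 8 [ 348.2 -135.6 1850.1] 1850.1 [ 348.2 -135.6] [0. 0.] 0.0
   plate 0 [nan nan nan] nan [0. 0.] [0. 0.] 0.0
  all [ 435.  -239.1] [105.7 248.5] 16.9
coaster 1 -2.533271846557302 [416.9 115.2] [0. 0.] 0.0
tumbler 246 [ 348. -136.   40.] [ 631.  263. 1850.] [582. 220.  99.]
olives 475 [ 348. -232.   40.] [ 621. -136. 1850.] [ 580. -196.  113.]
shaker 522 [ 348. -483.   40.] [ 647. -136. 1850.] [ 602. -440.  179.]<stdin>:12: RuntimeWarning: Mean of empty slice.
  ret = um.true_divide(
  return _methods._mean(a, axis=axis, dtype=dtype,
  ret = ret.dtype.type(ret / rcount)
```

View pics/crop1.png

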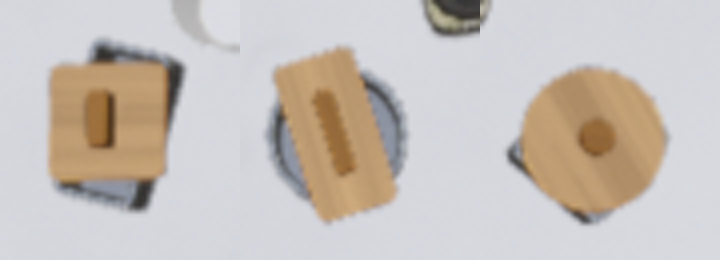

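The crop confirms it. Left is a square plate with a bar on the oblong can, middle is an oblong plate with a bar on the round can, and right is a round wooden plate with a knob on the square can. The pink one is out.

```bash
python3 - <<'E'
from h import *
im,d,c=load('top0'); P=cloud(d,c)
hsv=cv2.cvtColor(im,cv2.COLOR_BGR2HSV)
H,S,V=cv2.split(hsv)
def big(m,box):
    u0,u1,v0,v1=box; k=np.zeros_like(m,np.uint8);k[v0:v1,u0:u1]=m[v0:v1,u0:u1]
    cs=cv2.findContours(k,cv2.RETR_EXTERNAL,cv2.CHAIN_APPROX_NONE)[0]; return max(cs,key=cv2.contourArea)[:,0]
def w(ct,z): return np.array([onplane(u,v,z,c)[:2] for u,v in ct],np.float32)
for n,box,z in (('sq',(160,210,228,285),85),('ob',(285,335,230,290),95),('rd',(352,405,235,285),115)):
    ct=big((S>70)&(V>60)&(H<30),box); q=w(ct,z); r=cv2.minAreaRect(q); print(n,np.round(r[0],1),np.round(r[1],1),round(r[2],1))
    kb=big((S>120)&(V<175)&(H<30),(ct[:,0].min()+8,ct[:,0].max()-8,ct[:,1].min()+8,ct[:,1].max()-8)); q=w(kb,z+34); r=cv2.minAreaRect(q); print('  knob',np.round(r[0],1),np.round(r[1],1),round(r[2],1), len(kb))
for n,box,z in (('coaster',(225,275,245,290),7),):
    ct=big((V<110),box); q=w(ct,z); r=cv2.minAreaRect(q); print(n,np.round(r[0],1),np.round(r[1],1),round(r[2],1))
# bystanders and cans from depth
ok=d>0
for n,(u0,u1,v0,v1),zl,zh in (('tumbler',(195,230,208,242),60,100),('olives',(327,357,205,238),90,120),('shaker',(405,442,192,228),150,230)):
    p=P[v0:v1,u0:u1][ok[v0:v1,u0:u1]]; p=p[(p[:,2]>zl)&(p[:,2]<zh)]; print(n,p.min(0).round(),p.max(0).round())
# shelf/cabinet nearest edge
p=P[ok]; 
for lo in (250,400,600,800,1000,1200):
    q=p[(p[:,2]>lo)&(p[:,2]<lo+200)&(p[:,0]>330)&(abs(p[:,1])<400)]; print(lo,len(q),np.percentile(q[:,0],1) if len(q) else None)
print(robot.calibration('wrist'))
E
```

```text
sq [482.8 303.4] [91.7 94.3] 89.1
  knob [481.7 303.4] [40.5 21.6] 0.6 36
ob [465.2 -92.5] [123.4  69. ] 17.5
  knob [464.6 -92.9] [64.8 15.5] 17.6 46
rd [ 456.  -306.2] [106.1 105.1] 43.8
  knob [ 455.9 -306.7] [24.2 24.2] 89.1 24
coaster [445.1 104. ] [90.1 89.4] 67.3
tumbler [527. 177.  60.] [634. 268. 100.]
olives [ 552. -231.   90.] [ 617. -165.  120.]
shaker [ 578. -483.  150.] [ 645. -417.  228.]
250 39 656.3695162049515
400 4536 600.1142666757625
600 9199 619.3251219268274
800 15779 619.4145481133213
1000 27605 619.4226300017401
1200 35583 619.2157344391701
{'fx': 387.8204512845859, 'fy': 387.8204512845859, 'cx': 321.7088082494741, 'cy': 241.75652027381904, 'R': array([[ 0.28573869, -0.95830697, -0.00107595],
       [-0.91957542, -0.27450572,  0.28111859],
       [-0.26969326, -0.07933704, -0.95967243]]), 't': array([-525.21381004,  -36.11958679,  379.10703909])}
```

```bash
cat >> h.py <<'E'
from scipy.spatial.transform import Rotation as Ro
def togo(x,y,z,yaw=None):
    s=robot.observe(); q=s['ee_rot']; R=Ro.from_quat([q[1],q[2],q[3],q[0]]); M=R.as_matrix()
    cur=np.degrees(np.arctan2(M[1,0],M[0,0])); dp=np.array([x,y,z])-s['position']
    yaw=cur if yaw is None else yaw
    T=Ro.from_euler('z',yaw,degrees=True)*Ro.from_rotvec([np.pi,0,0])
    print('at',s['position'].round(1),'yaw',round(cur,2),'t',round(s['t'],2),'J',s['joints'].round(2),'gap',round(s['finger_gap']*85.4,1))
    print('go',(M.T@dp).round(1),'turn',np.degrees((R.inv()*T).as_rotvec()).round(2))
E
python3 - <<'E'
from h import *
togo(465,-92,240,17.5)
E
```

```text
at [ 150.  -502.7  230.7] yaw 16.6 t 0.1 J [-1.43  0.34  1.52 -0.    1.28 -0.15] gap 85.2
go [ 419.3 -303.6   -8.8] turn [-0.08 -0.01 -0.9 ]
```

Call:
play_rows(
  targets=[
    [[210,-152,-4,0,0,0],[210,-152,-4,0,0,0],[210,-152,-4,0,0,0],[210,-152,-4,0,0,0],[210,-152,-4,0,0,0],[210,-152,-4,0,0,0],[210,-152,-4,0,0,0],[210,-152,-4,0,0,0]],
  ],
  jaw=50,
)

```text
t: 0.77
position: [309.1, -295.2, 235.3]
ee_rot: [-0.0, 0.989, 0.147, 0.0]
ft_force: [0.7, -0.2, -0.1]
finger_gap: 0.583
grip_force: 0.0
```

Call:
play_rows(
  targets=[
    [[210,-152,-4,0,0,-1],[210,-152,-4,0,0,-1],[210,-152,-4,0,0,-1],[210,-152,-4,0,0,-1],[210,-152,-4,0,0,-1],[210,-152,-4,0,0,-1],[210,-152,-4,0,0,-1],[210,-152,-4,0,0,-1]],
  ],
)

```text
t: 1.43
position: [466.8, -91.0, 238.8]
ee_rot: [-0.0, 0.988, 0.155, -0.0]
ft_force: [-0.5, -0.2, 0.8]
finger_gap: 0.585
grip_force: 0.0
```

```bash
python3 - <<'E'
from h import *
togo(465,-92,240,17.5)
snap('wrist','w1')
E
```

```text
at [466.8 -91.  238.8] yaw 17.79 t 1.43 J [-0.35  0.25  1.64 -0.    1.26  0.91] gap 49.9
go [-2.   0.4 -1.2] turn [-0.01  0.02  0.29]
```

View pics/w1.png

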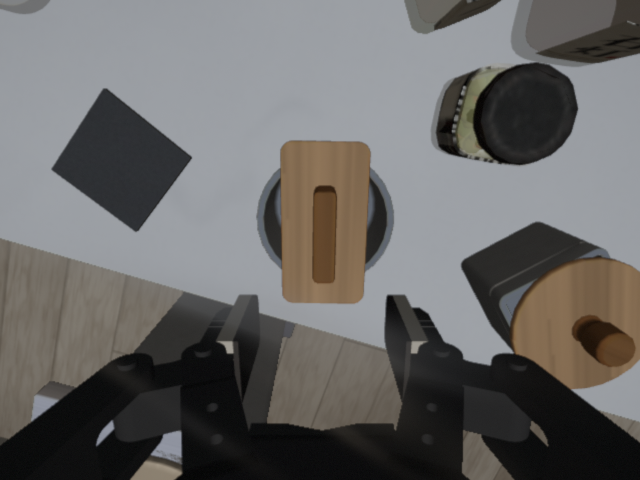

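The wrist view shows the oblong lid at (325,222) with its bar at (324,235). It lies on the round can, whose rim is an ellipse centred near (325,215). The coaster is at (121,160), and the round lid with knob (605,343) is on the square can.

```bash
cat >> h.py <<'E'
def big(m,box):
    u0,u1,v0,v1=box; k=np.zeros(m.shape,np.uint8);k[v0:v1,u0:u1]=m[v0:v1,u0:u1]
    cs=cv2.findContours(k,cv2.RETR_EXTERNAL,cv2.CHAIN_APPROX_NONE)[0]; return max(cs,key=cv2.contourArea)[:,0]
def wp(ct,z,c): return np.array([onplane(u,v,z,c)[:2] for u,v in ct],np.float32)
def rect(n,m,box,z,c):
    q=wp(big(m,box),z,c); r=cv2.minAreaRect(q); print(n,np.round(r[0],1),np.round(r[1],1),round(r[2],1)); return q
E
python3 - <<'E'
from h import *
im,d,c=load('w1'); H,S,V=cv2.split(cv2.cvtColor(im,cv2.COLOR_BGR2HSV)); P=cloud(d,c)
wood=(S>70)&(H<30)&(V>50)
rect('oblid',wood,(260,400,130,310),95,c)
print(im[235,324],im[160,324],im[60:62,100],im[215,262])
rect('bar',wood&(V<150),(290,360,160,300),120,c)
rect('coaster',(V<75),(45,200,80,240),7,c)
ok=d>0
for n,b in (('plate',(140,180,290,360)),('bar',(200,270,318,332)),('rim',(205,230,260,268))):
    q=P[b[0]:b[1],b[2]:b[3]]; q=q[d[b[0]:b[1],b[2]:b[3]]>0]; print(n,np.median(q,0).round(1))
# bar top from depth
m=(d>0)&(P[...,2]>122)&(P[...,2]<140); v,u=np.nonzero(m[150:300,280:380]); q=P[150:300,280:380][m[150:300,280:380]]
r=cv2.minAreaRect(q[:,:2].astype(np.float32)); print('bartop',np.median(q[:,2]),np.round(r[0],1),np.round(r[1],1),round(r[2],1))
# round rim
m=(d>0)&(abs(P[...,2]-75)<5); k=np.zeros_like(m);k[140:300,240:410]=1; q=P[m&k&~wood]
A=np.c_[2*q[:,:2],np.ones(len(q))]; s=np.linalg.lstsq(A,(q[:,:2]**2).sum(1),rcond=None)[0]; print('rim',s[:2].round(1),np.sqrt(s[2]+s[0]**2+s[1]**2).round(1),len(q))
E
```

```text
oblid [467.4 -93.4] [125.9  66. ] 16.8
[44 71 98] [ 88 114 140] [[162 156 153]
 [162 157 153]] [108 101  95]
bar [469.  -93.3] [100.2  50.7] 17.8
coaster [446.9 101.7] [95.6 95.5] 67.4
plate [515.2 -78.5  94.9]
bar [470.3 -92.7 128.9]
rim [453.6 -45.6  73.6]
bartop 128.57401286307925 [467.4 -93.1] [64.8 16. ] 16.8
rim [467.8 -94.1] 52.5 1654
```

```bash
python3 - <<'E'
from h import *
togo(467.4,-93.2,100,16.8)
E
```

```text
at [465.8 -92.2 238.8] yaw 17.7 t 1.48 J [-0.36  0.24  1.64 -0.    1.26  0.91] gap 49.7
go [  1.4   1.4 138.8] turn [0.01 0.07 0.9 ]
```

Call:
play_rows(
  targets=[
    [[1.4,1.4,40,0,0,0.9],[1.4,1.4,80,0,0,0.9],[1.4,1.4,110,0,0,0.9],[1.4,1.4,125,0,0,0.9],[1.4,1.4,135,0,0,0.9],[1.4,1.4,138,0,0,0.9],[1.4,1.4,138,0,0,0.9],[1.4,1.4,138,0,0,0.9]],
  ],
)

```text
t: 2.15
position: [467.4, -94.1, 101.8]
ee_rot: [0.0, 0.99, 0.144, 0.0]
ft_force: [0.3, -0.2, -0.3]
finger_gap: 0.587
grip_force: 0.0
```

Call:
play_rows(
  targets=[
    [[0,0,0,0,0,0],[0,0,0,0,0,0],[0,0,0,0,0,0],[0,0,0,0,0,0],[0,0,0,0,0,0],[0,0,0,0,0,0],[0,0,0,0,0,0],[0,0,0,0,0,0]],
  ],
  jaw=5,
  grip_force=40,
)

```text
t: 2.82
position: [467.8, -92.9, 102.0]
ee_rot: [0.001, 0.989, 0.145, 0.001]
ft_force: [-1.6, -2.0, 6.2]
finger_gap: 0.181
grip_force: 43.5
```

Call:
play_rows(
  targets=[
    [[0,0,-15,0,0,0],[0,0,-35,0,0,0],[0,0,-60,0,0,0],[0,0,-60,0,0,0],[0,0,-60,0,0,0]],
  ],
)

```text
t: 3.23
position: [468.0, -92.7, 162.1]
ee_rot: [0.001, 0.989, 0.145, 0.001]
ft_force: [-0.6, -0.4, -2.3]
finger_gap: 0.18
grip_force: 42.7
```

```bash
python3 - <<'E'
from h import *
togo(447,101.8,100,16.8)
E
```

```text
at [468.  -92.7 162.1] yaw 16.72 t 3.23 J [-0.36  0.33  1.76 -0.    1.06  0.92] gap 15.3
go [  35.7 -192.4   61.9] turn [ 0.09 -0.12 -0.08]
```

Call:
play_rows(
  targets=[
    [[7,-38,0,0,0,0],[14,-77,0,0,0,0],[21,-116,0,0,0,0],[29,-155,0,0,0,0],[36,-192,0,0,0,0],[36,-192,20,0,0,0],[36,-192,50,0,0,0],[36,-192,85,0,0,0]],
  ],
)

```text
t: 3.9
position: [446.8, 102.7, 75.5]
ee_rot: [0.0, 0.989, 0.147, 0.001]
ft_force: [1.1, 0.3, -2.1]
finger_gap: 0.177
grip_force: 42.6
```

Call:
play_rows(
  targets=[
    [[0,0,20,0,0,0],[0,0,32,0,0,0],[0,0,38,0,0,0],[0,0,42,0,0,0],[0,0,42.5,0,0,0],[0,0,42.5,0,0,0]],
  ],
)

```text
t: 4.4
position: [445.8, 101.6, 34.1]
ee_rot: [-0.0, 0.989, 0.145, -0.001]
ft_force: [-0.3, -0.8, -0.1]
finger_gap: 0.181
grip_force: 42.8
```

```bash
python3 - <<'E'
from h import *
togo(447,101.8,34,16.8)
E
```

```text
at [445.8 101.6  34.1] yaw 16.72 t 4.4 J [ 0.06  0.5   1.94 -0.    0.7   1.34] gap 15.5
go [1.2 0.2 0.1] turn [-0.02  0.08 -0.08]
```

Call:
play_rows(
  targets=[
    [[0,0,0,0,0,0],[0,0,0,0,0,0],[0,0,0,0,0,0],[0,0,0,0,0,0],[0,0,-30,0,0,0],[0,0,-70,0,0,0],[0,0,-110,0,0,0]],
  ],
  jaw=45,
)

```text
t: 4.98
position: [445.8, 101.5, 144.4]
ee_rot: [-0.0, 0.989, 0.145, -0.001]
ft_force: [1.1, -0.3, 0.1]
finger_gap: 0.523
grip_force: 0.0
```

```bash
python3 - <<'E'
from h import *
togo(470,-200,250,16.8)
E
```

```text
at [445.8 101.5 144.4] yaw 16.7 t 4.98 J [ 0.06  0.32  1.83 -0.    1.    1.34] gap 44.7
go [ -63.8  295.6 -105.6] turn [-0.04  0.16 -0.1 ]
```

Call:
play_rows(
  targets=[
    [[-8,30,-25,0,0,0],[-16,66,-45,0,0,0],[-24,104,-60,0,0,0],[-32,143,-75,0,0,0],[-40,182,-90,0,0,0],[-48,221,-105,0,0,0],[-56,260,-106,0,0,0],[-64,296,-106,0,0,0]],
  ],
)

```text
t: 5.65
position: [470.8, -203.1, 251.2]
ee_rot: [0.001, 0.989, 0.145, 0.001]
ft_force: [1.0, -0.4, -0.2]
finger_gap: 0.526
grip_force: 0.0
```

Call:
play_rows(
  targets=[
    [[0,0,0,0,0,0],[0,0,0,0,0,0]],
  ],
)

```text
t: 5.82
position: [470.2, -202.1, 249.3]
ee_rot: [-0.0, 0.99, 0.143, -0.0]
ft_force: [-0.7, 1.0, -0.6]
finger_gap: 0.526
grip_force: 0.0
```

```bash
python3 - <<'E'
from h import *
togo(470,-200,250,16.8)
snap('wrist','w2')
E
```

```text
at [ 470.2 -202.1  249.3] yaw 16.5 t 5.82 J [-0.56  0.3   1.53  0.    1.31  0.73] gap 44.9
go [ 0.4 -2.1 -0.7] turn [-0.03  0.02 -0.3 ]
```

View pics/w2.png

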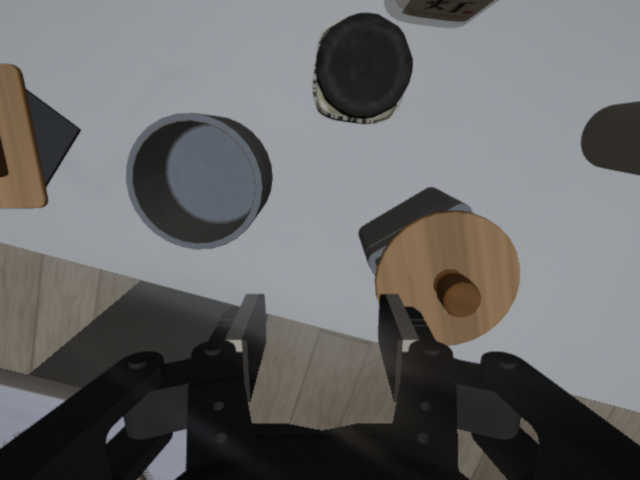

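The round can is now open, with its rim centred at about (194,181). The round lid is at (448,278), its knob top at (462,297). The oblong lid sits on the coaster at (15,137).

```bash
cat >> h.py <<'E'
def circ(n,q):
    A=np.c_[2*q[:,:2],np.ones(len(q))]; s=np.linalg.lstsq(A,(q[:,:2]**2).sum(1),rcond=None)[0]; print(n,s[:2].round(1),'r',np.sqrt(s[2]+s[0]**2+s[1]**2).round(1),len(q))
def band(P,d,z,tol,box):
    u0,u1,v0,v1=box; k=np.zeros(d.shape,bool);k[v0:v1,u0:u1]=1; return k&(d>0)&(abs(P[...,2]-z)<tol)
E
python3 - <<'E'
from h import *
im,d,c=load('w2'); H,S,V=cv2.split(cv2.cvtColor(im,cv2.COLOR_BGR2HSV)); P=cloud(d,c)
wood=(S>70)&(H<30)&(V>50)
circ('rim',P[band(P,d,75,3,(115,285,100,260))])
# inner/outer contour by image
m=band(P,d,75,6,(115,285,100,260)); print('z',np.median(P[m][:,2]))
ct=big(m,(0,640,0,480)); circ('outer@75',wp(cv2.convexHull(ct)[:,0],75,c))
rect('lid',wood,(360,530,200,350),115,c); ct=big(wood&(np.arange(480)[:,None]<290),(360,530,200,290)); ct=ct[ct[:,1]<288]; circ('lid',wp(ct,115,c))
k=band(P,d,149,5,(425,490,260,325)); q=P[k]; circ('knobtop',wp(cv2.convexHull(big(k,(0,640,0,480)))[:,0],149,c)); print(np.median(q[:,2]),q.mean(0).round(1))
ob=band(P,d,61,6,(0,60,50,230)); 
togo(456,-308,240)
E
```

```text
rim [467.7 -94.8] r 52.5 3064
z 74.46882527091859
outer@75 [467.8 -95.1] r 55.6 51
lid [ 463.5 -308.1] [111.1  98.4] 69.9
lid [ 475.1 -300.5] r 41.8 280
knobtop [ 458.9 -305.6] r 13.1 22
148.74630288656832 [ 458.7 -306.   148.3]
at [ 470.1 -200.7  249.3] yaw 16.6 t 5.87 J [-0.55  0.3   1.53  0.    1.31  0.73] gap 45.0
go [-44.2  98.8   9.2] turn [-0.06  0.03 -0.  ]
```

Call:
play_rows(
  targets=[
    [[-16,37,0,0,0,0],[-32,74,0,0,0,0],[-41,97,0,0,0,0],[-41,97,0,0,0,0],[-41,97,0,0,0,0]],
  ],
)

```text
t: 6.28
position: [459.1, -304.4, 249.4]
ee_rot: [-0.001, 0.989, 0.145, -0.0]
ft_force: [-0.1, 0.3, 0.2]
finger_gap: 0.528
grip_force: 0.0
```

```bash
python3 - <<'E'
from h import *
im,d,c=snap('wrist','w3'); H,S,V=cv2.split(cv2.cvtColor(im,cv2.COLOR_BGR2HSV)); P=cloud(d,c)
k=band(P,d,149,5,(200,450,100,400)); q=P[k]; circ('knobtop',wp(cv2.convexHull(big(k,(0,640,0,480)))[:,0],149,c)); print(q.mean(0).round(1))
k=band(P,d,115,5,(200,450,100,400)); circ('plate',wp(cv2.convexHull(big(k,(0,640,0,480)))[:,0],115,c))
togo(458.9,-305.8,121)
E
```

```text
knobtop [ 458.7 -307.6] r 13.0 21
[ 458.6 -307.6  148.3]
plate [ 458.2 -307.7] r 55.2 55
at [ 459.2 -303.6  249.6] yaw 16.75 t 6.33 J [-0.72  0.38  1.42  0.    1.35  0.55] gap 45.0
go [ -0.9   2.2 128.6] turn [-0.07  0.01 -0.  ]
```

Call:
play_rows(
  targets=[
    [[-1.6,4,40,0,0,0],[-1.6,4,80,0,0,0],[-1.6,4,105,0,0,0],[-1.6,4,118,0,0,0],[-1.6,4,126,0,0,0],[-1.6,4,128,0,0,0],[-1.6,4,128,0,0,0],[-1.6,4,128,0,0,0]],
  ],
)

```text
t: 7.0
position: [459.6, -309.2, 123.1]
ee_rot: [0.001, 0.989, 0.146, 0.001]
ft_force: [0.6, -0.2, 0.6]
finger_gap: 0.529
grip_force: 0.0
```

Call:
play_rows(
  targets=[
    [[0,0,0,0,0,0],[0,0,0,0,0,0],[0,0,0,0,0,0],[0,0,0,0,0,0],[0,0,0,0,0,0],[0,0,0,0,0,0],[0,0,0,0,0,0]],
  ],
  jaw=15,
  grip_force=45,
)

```text
t: 7.58
position: [459.3, -309.5, 123.3]
ee_rot: [0.001, 0.989, 0.145, 0.001]
ft_force: [-0.9, 2.4, 5.7]
finger_gap: 0.305
grip_force: 44.0
```

Call:
play_rows(
  targets=[
    [[0,0,-15,0,0,0],[0,0,-35,0,0,0],[0,0,-60,0,0,0],[0,0,-60,0,0,0],[0,0,-60,0,0,0]],
  ],
)

```text
t: 8.0
position: [459.3, -309.9, 183.3]
ee_rot: [0.001, 0.989, 0.145, 0.001]
ft_force: [-0.4, 0.2, -2.4]
finger_gap: 0.302
grip_force: 44.5
```

```bash
python3 - <<'E'
from h import *
togo(467.8,-94.2,130)
im,d,c=snap('wrist','w4'); P=cloud(d,c); print(robot.observe()['ft_force'])
k=band(P,d,171,25,(150,500,100,480)); z=P[k][:,2]; print(np.histogram(z,bins=np.arange(146,196,5)))
E
```

```text
at [ 459.3 -309.9  183.3] yaw 16.69 t 8.0 J [-0.73  0.43  1.52 -0.    1.18  0.55] gap 25.8
go [  70.1 -204.3   52.7] turn [ 0.18 -0.1  -0.  ]
[ 0.12876436 -0.21940447 -0.92933962]
(array([    0,     0,     0,     0,   101, 31526,  1601,    38,   363]), array([146, 151, 156, 161, 166, 171, 176, 181, 186, 191]))
```

View pics/w4.png

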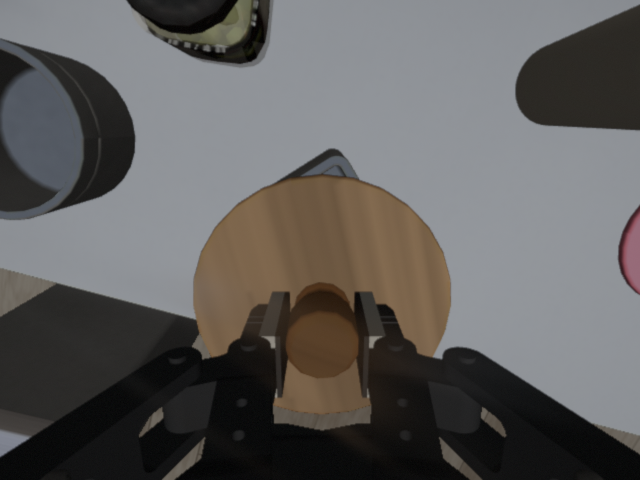

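The knob sits squarely between the pads at about (322,330), and the plate is level, its far edge at row 177. I'll locate the held plate relative to the TCP.

```bash
python3 - <<'E'
from h import *
im,d,c=load('w4'); P=cloud(d,c)
k=band(P,d,175,6,(150,500,100,480)); z=P[k][:,2]; zz=np.median(z); ct=big(k,(0,640,0,480)); ct=ct[(ct[:,1]<320)]
# use the outer arc only
e=ct[np.hypot(ct[:,0]-322,ct[:,1]-295)>108]; q=wp(e,zz,c); print(zz); circ('plate',q)
o=robot.observe()['position']; print('TCP',o)
E
```

```text
174.92082987247952
plate [ 459.6 -310.6] r 54.5 402
TCP [ 458.58389962 -309.33503539  181.87869859]
```

Call:
play_rows(
  targets=[
    [[14,-39,0,0,0,0],[28,-79,0,0,0,0],[42,-119,0,0,0,0],[56,-159,10,0,0,0],[68,-195,25,0,0,0],[70.3,-204.5,50,0,0,0],[70.3,-204.5,65,0,0,0],[70.3,-204.5,70,0,0,0]],
  ],
)

```text
t: 8.72
position: [465.0, -91.3, 108.6]
ee_rot: [-0.001, 0.989, 0.146, -0.003]
ft_force: [-0.9, 0.3, -1.9]
finger_gap: 0.3
grip_force: 44.9
```

Call:
play_rows(
  targets=[
    [[0,0,0,0,0,0],[0,0,2,0,0,0],[0,0,5,0,0,0],[0,0,8,0,0,0],[0,0,11,0,0,0],[0,0,14,0,0,0]],
  ],
)

```text
t: 9.22
position: [467.4, -93.7, 97.9]
ee_rot: [0.0, 0.989, 0.145, 0.0]
ft_force: [0.0, 0.1, -1.0]
finger_gap: 0.301
grip_force: 44.9
```

Call:
play_rows(
  targets=[
    [[0,0,3,0,0,0],[0,0,5,0,0,0],[0,0,7,0,0,0],[0,0,8,0,0,0],[0,0,8,0,0,0],[0,0,8,0,0,0]],
  ],
)

```text
t: 9.72
position: [467.2, -93.3, 91.2]
ee_rot: [0.0, 0.989, 0.145, 0.0]
ft_force: [-5.7, 1.4, 14.0]
finger_gap: 0.299
grip_force: 46.4
```

Call:
play_rows(
  targets=[
    [[0,0,-1,0,0,0],[0,0,-1,0,0,0],[0,0,-1,0,0,0],[0,0,-1,0,0,0],[0,0,-30,0,0,0],[0,0,-65,0,0,0],[0,0,-105,0,0,0],[0,0,-145,0,0,0]],
  ],
  jaw=50,
)

```text
t: 10.38
position: [466.7, -93.0, 236.0]
ee_rot: [-0.0, 0.989, 0.145, -0.001]
ft_force: [1.0, -0.1, -0.2]
finger_gap: 0.584
grip_force: 0.0
```

Call:
play_rows(
  targets=[
    [[-14,39,0,0,0,0],[-28,78,0,0,0,0],[-42,117,0,0,0,0],[-56,156,0,0,0,0],[-70,204,0,0,0,0],[-70,204,0,0,0,0],[-70,204,0,0,0,0],[-70,204,0,0,0,0]],
  ],
)

```text
t: 11.05
position: [458.5, -308.5, 234.1]
ee_rot: [-0.001, 0.989, 0.145, -0.0]
ft_force: [-0.4, 0.1, -0.2]
finger_gap: 0.585
grip_force: 0.0
```

```bash
python3 - <<'E'
from h import *
im,d,c=snap('wrist','w5'); P=cloud(d,c); V=im.max(2)
m=band(P,d,95,5,(150,500,80,380)); print(m.sum(),np.median(P[m][:,2]))
q=wp(cv2.convexHull(big(m,(0,640,0,480)))[:,0],95,c); r=cv2.minAreaRect(q); print('sqcan outer',np.round(r[0],1),np.round(r[1],1),r[2])
q=P[m]; r=cv2.minAreaRect(q[:,:2].astype(np.float32)); print(np.round(r[0],1),np.round(r[1],1),r[2], q.mean(0))
# round lid
k=band(P,d,83,6,(0,150,0,480)); q=P[k]; print('round lid',len(q),np.polyfit(q[:,0],q[:,2],1).round(3) if len(q) else 0, np.percentile(q[:,2],[5,50,95]))
togo(482.8,303.4,240,0)
E
```

```text
3659 94.58389539797237
sqcan outer [ 456.4 -308.1] [91.5 91.3] 48.27372741699219
[ 455.8 -308.2] [92.1 92.1] 48.28502655029297 [ 457.80397511 -307.28376605   94.37802982]
round lid 14317 [-2.000e-03  8.361e+01] [81.30151711 82.92345629 84.27377479]
at [ 458.8 -307.7  234.4] yaw 16.71 t 11.1 J [-0.73  0.39  1.44  0.    1.31  0.55] gap 50.2
go [ 198.8 -578.4   -4.9] turn [-0.07  0.03 16.71]
```

View pics/w5.png

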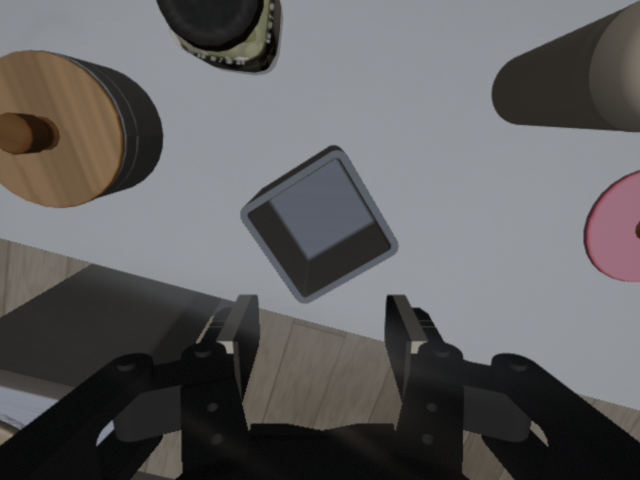

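The round lid is home: its plate is at 83 mm and flat. The square can is open, with its centre at about (319,225) and its rim turned 48.3°.

Call:
play_rows(
  targets=[
    [[12,-37,0,0,0,0],[25,-75,0,0,0,0],[38,-112,0,0,0,0],[50,-150,0,0,0,0],[62,-187,0,0,0,0],[75,-224,0,0,0,0],[88,-260,0,0,0,0],[100,-295,0,0,0,0]],
  ],
)

```text
t: 11.77
position: [468.8, 6.2, 235.2]
ee_rot: [-0.0, 0.989, 0.146, 0.0]
ft_force: [0.7, 0.9, -0.5]
finger_gap: 0.587
grip_force: 0.0
```

Call:
play_rows(
  targets=[
    [[12,-37,0,0,0,3],[25,-75,0,0,0,6],[38,-112,-5,0,0,9],[50,-150,-5,0,0,12],[62,-187,-5,0,0,15],[75,-224,-5,0,0,16.7],[90,-260,-5,0,0,16.7],[99,-283,-5,0,0,16.7]],
  ],
)

```text
t: 12.43
position: [481.1, 306.9, 240.0]
ee_rot: [-0.001, 1.0, 0.002, 0.0]
ft_force: [-0.2, -1.6, -0.7]
finger_gap: 0.584
grip_force: 0.0
```

Call:
play_rows(
  targets=[
    [[0,0,0,0,0,0],[0,0,0,0,0,0],[0,0,0,0,0,0]],
  ],
)

```text
t: 12.68
position: [482.1, 302.2, 239.7]
ee_rot: [0.0, 1.0, 0.001, -0.0]
ft_force: [-1.0, -0.2, -0.3]
finger_gap: 0.584
grip_force: 0.0
```

```bash
python3 - <<'E'
from h import *
im,d,c=snap('wrist','w6'); P=cloud(d,c)
def rr(n,z,t,box):
    k=band(P,d,z,t,box); q=wp(cv2.convexHull(big(k,(0,640,0,480)))[:,0],z,c); r=cv2.minAreaRect(q); print(n,np.round(r[0],1),np.round(r[1],1),round(r[2],1))
rr('plate',85,5,(180,460,60,400)); rr('bar',119,5,(180,460,60,400))
togo(482.8,303.4,92,0)
E
```

```text
plate [485.  305.6] [91.  91.1] 89.8
bar [485.4 305.4] [15.5 42.9] 89.4
at [482.5 301.6 239.9] yaw 0.03 t 12.73 J [ 0.42  0.42  1.38 -0.    1.34  1.99] gap 49.8
go [  0.3  -1.9 147.9] turn [0.03 0.01 0.03]
```

View pics/w6.png

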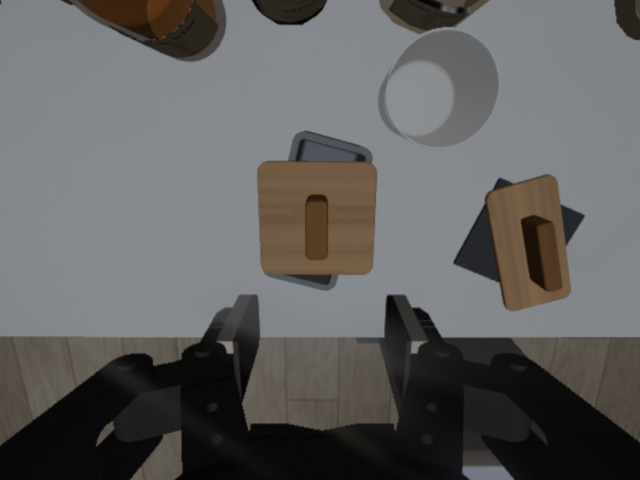

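Call:
play_rows(
  targets=[
    [[2.9,-4,40,0,0,0.4],[2.9,-4,80,0,0,0.4],[2.9,-4,115,0,0,0.4],[2.9,-4,132,0,0,0.4],[2.9,-4,143,0,0,0.4],[2.9,-4,147,0,0,0.4],[2.9,-4,147,0,0,0.4],[2.9,-4,147,0,0,0.4]],
  ],
)

```text
t: 13.4
position: [487.2, 306.1, 94.2]
ee_rot: [-0.0, 1.0, -0.004, 0.001]
ft_force: [0.5, 0.0, 0.8]
finger_gap: 0.587
grip_force: 0.0
```

Call:
play_rows(
  targets=[
    [[0,0,0,0,0,0],[0,0,0,0,0,0],[0,0,0,0,0,0],[0,0,0,0,0,0],[0,0,0,0,0,0],[0,0,0,0,0,0],[0,0,0,0,0,0],[0,0,0,0,0,0]],
  ],
  jaw=5,
  grip_force=45,
)

```text
t: 14.07
position: [486.9, 306.3, 94.0]
ee_rot: [-0.0, 1.0, -0.003, 0.001]
ft_force: [-0.4, -1.5, 6.7]
finger_gap: 0.176
grip_force: 45.2
```

Call:
play_rows(
  targets=[
    [[0,0,-15,0,0,0],[0,0,-40,0,0,0],[0,0,-75,0,0,0],[0,0,-110,0,0,0],[0,0,-120,0,0,0],[0,0,-120,0,0,0]],
  ],
)

```text
t: 14.57
position: [487.6, 306.8, 216.1]
ee_rot: [-0.001, 1.0, -0.003, 0.003]
ft_force: [-0.1, -0.2, -1.8]
finger_gap: 0.178
grip_force: 44.2
```

```bash
python3 - <<'E'
from h import *
o=robot.observe()
im,d,c=snap('wrist','w7'); P=cloud(d,c); V=im.max(2)
zp=o['position'][2]-7
k=band(P,d,zp,8,(150,500,60,480)); zz=np.median(P[k][:,2]); print('plate z',zz,'tcp',o['position'])
q=P[k&(abs(P[...,2]-zz)<4)]; m=q[:,0]>q[:,0].max()-40
# far edge and side edges of the held plate
ct=big(k,(0,640,0,480)); w=wp(ct,zz,c); far=w[w[:,0]>np.percentile(w[:,0],99)-3]; far=far[abs(far[:,1]-o['position'][1])<35]
print('far edge x',far[:,0].mean(),'slope deg',np.degrees(np.polyfit(far[:,1],far[:,0],1)[0]))
s=w[w[:,0]>o['position'][0]+5]; s=s[s[:,0]<o['position'][0]+38]; print('sides y',np.median(s[s[:,1]>o['position'][1]+30][:,1]),np.median(s[s[:,1]<o['position'][1]-30][:,1]))
togo(456.2,-307.6,212,-41.7)
E
```

```text
plate z 207.0912532789611 tcp [487.57286316 306.77787323 216.08586434]
far edge x 531.78204 slope deg 0.2551284754121039
sides y 351.00018 261.16406
at [486.4 306.2 213.4] yaw -0.39 t 14.62 J [ 0.43  0.45  1.41 -0.    1.28  2.01] gap 14.9
go [-26.1 614.    0.8] turn [-0.08 -0.09 41.31]
```

View pics/w7.png

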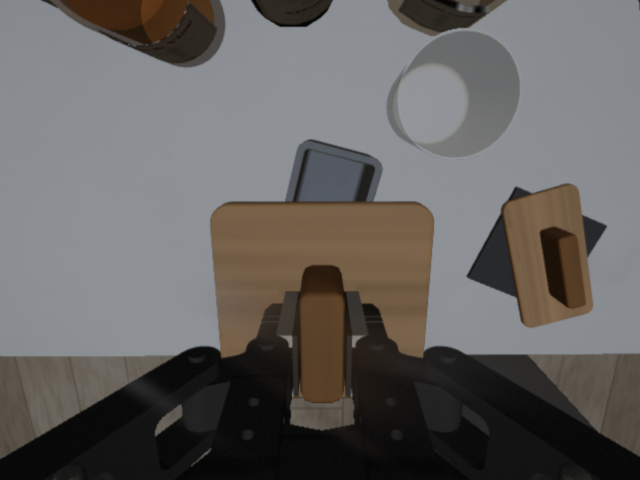

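Call:
play_rows(
  targets=[
    [[-1,25,0,0,0,4],[-3,62,0,0,0,10],[-5,101,0,0,0,16],[-7,140,0,0,0,22],[-9,179,0,0,0,28],[-11,218,0,0,0,34],[-12,257,0,0,0,39],[-13,290,0,0,0,41.3]],
  ],
)

```text
t: 15.28
position: [469.4, 14.1, 210.4]
ee_rot: [0.001, 0.934, -0.358, -0.002]
ft_force: [0.2, -0.3, -1.6]
finger_gap: 0.175
grip_force: 44.3
```

Call:
play_rows(
  targets=[
    [[0,0,0,0,0,0]],
  ],
)

```text
t: 15.37
position: [469.8, 11.2, 210.4]
ee_rot: [0.002, 0.933, -0.359, -0.002]
ft_force: [0.8, -0.4, -1.1]
finger_gap: 0.18
grip_force: 44.4
```

```bash
python3 - <<'E'
from h import *
togo(457.0,-308.3,150,-41.7)
E
```

```text
at [469.8  11.2 210.4] yaw -42.1 t 15.37 J [-0.14  0.26  1.7  -0.    1.18  2.17] gap 15.3
go [204.8 245.4  61. ] turn [ 0.24  0.13 -0.4 ]
```

Call:
play_rows(
  targets=[
    [[25,30,0,0,0,0],[50,61,0,0,0,0],[76,92,0,0,0,0],[102,123,0,0,0,0],[128,154,0,0,0,0],[154,185,0,0,0,0],[180,216,0,0,0,0],[204,245,0,0,0,0]],
  ],
)

```text
t: 16.03
position: [459.3, -303.8, 210.2]
ee_rot: [-0.001, 0.934, -0.356, -0.002]
ft_force: [0.9, 0.3, -0.5]
finger_gap: 0.184
grip_force: 44.6
```

Call:
play_rows(
  targets=[
    [[0,0,25,0,0,0],[0,0,50,0,0,0],[0,0,55,0,0,0],[0,0,55,0,0,0],[0,0,55,0,0,0]],
  ],
)

```text
t: 16.45
position: [460.6, -301.9, 157.3]
ee_rot: [-0.0, 0.935, -0.356, -0.001]
ft_force: [-0.1, 0.2, -1.2]
finger_gap: 0.184
grip_force: 44.6
```

```bash
python3 - <<'E'
from h import *
togo(457.0,-308.3,130,-41.7)
o=robot.observe()
im,d,c=snap('wrist','w8'); P=cloud(d,c)
togo(457.0,-308.3,130,-41.7)
E
```

```text
at [ 460.6 -301.9  157.3] yaw -41.65 t 16.45 J [-0.72  0.46  1.56 -0.    1.13  1.58] gap 15.7
go [ 1.7  7.2 27.3] turn [0.   0.1  0.05]
at [ 461.1 -302.2  158.4] yaw -41.64 t 16.5 J [-0.72  0.46  1.56 -0.    1.13  1.58] gap 15.3
go [ 1.   7.3 28.4] turn [ 0.   -0.04  0.06]
```

View pics/w8.png

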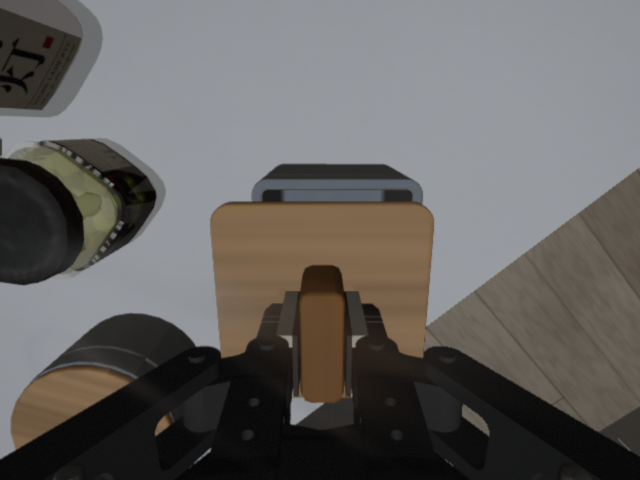

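The square can's far rim edge at row 180 is parallel to the lid's edge at row 204, so the yaw matches. A 7 mm sideways shift is left.

Call:
play_rows(
  targets=[
    [[1.3,7.3,5,0,0,0],[1.3,7.3,20,0,0,0],[1.3,7.3,28,0,0,0],[1.3,7.3,30,0,0,0],[1.3,7.3,30,0,0,0]],
  ],
)

```text
t: 16.92
position: [456.5, -308.7, 127.6]
ee_rot: [-0.0, 0.935, -0.356, -0.0]
ft_force: [-0.3, -0.3, -2.0]
finger_gap: 0.178
grip_force: 44.7
```

Call:
play_rows(
  targets=[
    [[0,0,3,0,0,0],[0,0,6,0,0,0],[0,0,9,0,0,0],[0,0,10,0,0,0],[0,0,10,0,0,0]],
  ],
)

```text
t: 17.33
position: [456.6, -308.7, 117.6]
ee_rot: [-0.0, 0.935, -0.356, -0.0]
ft_force: [-0.9, 1.4, -1.7]
finger_gap: 0.177
grip_force: 44.7
```

Entered without resistance; seating it.

Call:
play_rows(
  targets=[
    [[0,0,3,0,0,0],[0,0,5,0,0,0],[0,0,7,0,0,0],[0,0,7,0,0,0],[0,0,7,0,0,0]],
  ],
)

```text
t: 17.75
position: [456.8, -308.9, 112.0]
ee_rot: [0.0, 0.935, -0.356, 0.0]
ft_force: [-2.5, 2.8, 8.5]
finger_gap: 0.177
grip_force: 46.0
```

Call:
play_rows(
  targets=[
    [[0,0,-1,0,0,0],[0,0,-1,0,0,0],[0,0,-1,0,0,0],[0,0,-1,0,0,0],[0,0,-25,0,0,0],[0,0,-60,0,0,0],[0,0,-100,0,0,0],[0,0,-125,0,0,0]],
  ],
  jaw=50,
)

```text
t: 18.42
position: [457.3, -309.4, 239.3]
ee_rot: [0.001, 0.935, -0.356, 0.002]
ft_force: [0.5, -1.1, 0.9]
finger_gap: 0.581
grip_force: 0.0
```

```bash
python3 - <<'E'
from h import *
im,d,c=snap('wrist','w9'); P=cloud(d,c)
k=band(P,d,103,8,(180,460,60,400)); q=P[k]; print(len(q),np.median(q[:,2]), np.linalg.lstsq(np.c_[q[:,:2]-q[:,:2].mean(0),np.ones(len(q))],q[:,2],rcond=None)[0])
togo(485,300,245,-15)
E
```

```text
12813 102.93961885868048 [-3.52153944e-03  3.58835489e-03  1.02865965e+02]
at [ 458.8 -310.6  243.7] yaw -41.69 t 18.47 J [-0.73  0.38  1.43 -0.    1.32  1.56] gap 50.0
go [-386.5 -473.4   -5.8] turn [  0.16  -0.65 -26.69]
```

Square lid is home (103 mm, level).

Call:
play_rows(
  targets=[
    [[-25,-30,0,0,0,-3],[-50,-61,0,0,0,-6],[-75,-92,0,0,0,-10],[-100,-123,0,0,0,-14],[-125,-154,0,0,0,-18],[-150,-184,0,0,0,-22],[-175,-214,0,0,0,-26],[-195,-237,0,0,0,-26.7]],
  ],
)

```text
t: 19.13
position: [468.3, 0.5, 235.5]
ee_rot: [-0.0, 0.992, -0.128, -0.0]
ft_force: [0.1, 0.2, 0.1]
finger_gap: 0.583
grip_force: 0.0
```

```bash
python3 - <<'E'
from h import *
togo(485,300,245,-15)
E
```

```text
at [468.3   0.5 235.5] yaw -14.74 t 19.13 J [-0.16  0.23  1.66  0.    1.24  1.66] gap 49.8
go [ -60.1 -293.9   -9.3] turn [-0.02  0.01  0.26]
```

Call:
play_rows(
  targets=[
    [[-8,-38,-3,0,0,0],[-16,-77,-6,0,0,0],[-24,-116,-9,0,0,0],[-32,-155,-9,0,0,0],[-40,-194,-9,0,0,0],[-48,-233,-9,0,0,0],[-56,-270,-9,0,0,0],[-60,-294,-9,0,0,0]],
  ],
)

```text
t: 19.8
position: [486.1, 300.9, 244.1]
ee_rot: [-0.0, 0.992, -0.129, -0.0]
ft_force: [-0.3, -0.3, 0.4]
finger_gap: 0.583
grip_force: 0.0
```

Call:
play_rows(
  targets=[
    [[0,0,0,0,0,0],[0,0,0,0,0,0],[0,0,0,0,0,0]],
  ],
)

```text
t: 20.05
position: [486.7, 296.8, 244.2]
ee_rot: [0.001, 0.991, -0.13, -0.0]
ft_force: [0.2, -0.3, 1.4]
finger_gap: 0.585
grip_force: 0.0
```

```bash
cat >> h.py <<'E'
def rr(P,d,c,n,z,t,box):
    k=band(P,d,z,t,box); q=wp(cv2.convexHull(big(k,(0,640,0,480)))[:,0],z,c); r=cv2.minAreaRect(q); print(n,np.round(r[0],1),np.round(r[1],1),round(r[2],1),'z',np.median(P[k][:,2]).round(1))
E
python3 - <<'E'
from h import *
im,d,c=snap('wrist','w10'); P=cloud(d,c)
rr(P,d,c,'obcan',65,5,(180,460,60,400))
rr(P,d,c,'oblid',27,5,(440,640,60,450))
rr(P,d,c,'obbar',61,5,(440,640,60,450))
togo(447,101.8,240,16.8)
E
```

```text
obcan [484.2 307. ] [ 65.6 126.7] 75.1 z 64.6
oblid [446.3 102.4] [128.1  66.5] 16.8 z 26.9
obbar [446.6 103.1] [66.1 16.6] 16.6 z 60.5
at [486.8 296.3 244.5] yaw -15.05 t 20.1 J [ 0.41  0.42  1.37 -0.    1.35  2.25] gap 50.1
go [ 12.  198.2   4.6] turn [ 4.000e-02  3.000e-02 -3.185e+01]
```

View pics/w10.png

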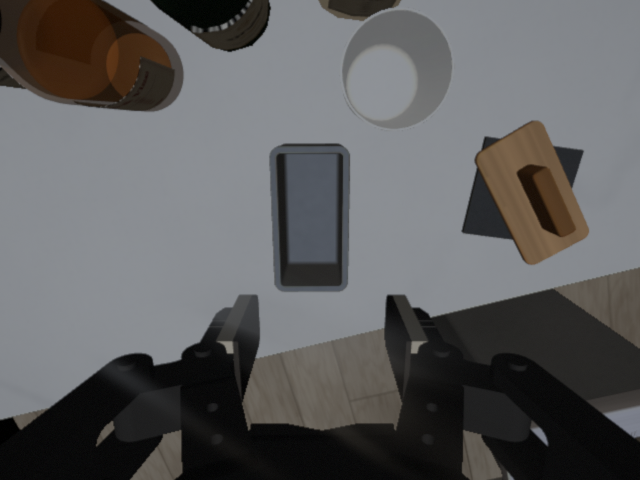

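The oblong can is open, centred at about (311,217), yaw −15°. The oblong lid is on the coaster at (532,192).

Call:
play_rows(
  targets=[
    [[2,35,0,0,0,-6],[5,75,0,0,0,-12],[8,115,0,0,0,-18],[10,155,0,0,0,-25],[12,198,20,0,0,-31.8],[12,198,50,0,0,-31.8],[12,198,60,0,0,-31.8],[12,198,60,0,0,-31.8]],
  ],
)

```text
t: 20.77
position: [445.2, 100.8, 182.8]
ee_rot: [-0.0, 0.99, 0.144, -0.002]
ft_force: [0.3, 0.8, -0.5]
finger_gap: 0.583
grip_force: 0.0
```

```bash
python3 - <<'E'
from h import *
im,d,c=snap('wrist','w11'); P=cloud(d,c)
rr(P,d,c,'oblid',27,5,(180,460,0,400))
rr(P,d,c,'obbar',61,5,(180,460,60,400))
togo(446.2,102,34,16.8)
E
```

```text
oblid [446.2 101. ] [126.1  65.3] 16.7 z 26.9
obbar [446.5 100.9] [64.3 15.4] 16.1 z 60.5
at [446.5 101.5 184.4] yaw 16.63 t 20.82 J [ 0.06  0.27  1.77 -0.    1.1   1.34] gap 50.2
go [ 1.000e-01 -5.000e-01  1.504e+02] turn [-0.02  0.1  -0.17]
```

Call:
play_rows(
  targets=[
    [[0,0,40,0,0,0],[0,0,80,0,0,0],[0,0,115,0,0,0],[0,0,135,0,0,0],[0,0,146,0,0,0],[0,0,150,0,0,0],[0,0,150,0,0,0],[0,0,150,0,0,0]],
  ],
)

```text
t: 21.48
position: [448.4, 103.1, 35.9]
ee_rot: [0.0, 0.989, 0.146, 0.001]
ft_force: [-0.2, -0.5, 0.4]
finger_gap: 0.586
grip_force: 0.0
```

Call:
play_rows(
  targets=[
    [[0,0,0,0,0,0],[0,0,0,0,0,0],[0,0,0,0,0,0],[0,0,0,0,0,0],[0,0,0,0,0,0],[0,0,0,0,0,0],[0,0,0,0,0,0],[0,0,0,0,0,0]],
  ],
  jaw=5,
)

```text
t: 22.15
position: [447.9, 103.0, 35.7]
ee_rot: [0.0, 0.989, 0.146, 0.001]
ft_force: [-0.8, -0.4, 6.7]
finger_gap: 0.18
grip_force: 48.9
```

Call:
play_rows(
  targets=[
    [[0,0,-15,0,0,0],[0,0,-40,0,0,0],[0,0,-80,0,0,0],[0,0,-120,0,0,0],[0,0,-150,0,0,0],[0,0,-150,0,0,0],[0,0,-150,0,0,0]],
  ],
)

```text
t: 22.73
position: [447.9, 103.1, 186.2]
ee_rot: [0.0, 0.989, 0.146, 0.002]
ft_force: [-0.2, -0.2, -2.6]
finger_gap: 0.179
grip_force: 47.7
```

```bash
python3 - <<'E'
from h import *
o=robot.observe(); print(o['position'])
im,d,c=snap('wrist','w12'); P=cloud(d,c)
z0=o['position'][2]-7; k=band(P,d,z0,8,(150,500,30,480)); zz=np.median(P[k][:,2]); print('z',zz)
w=wp(big(k,(0,640,0,480)),zz,c)-o['position'][:2]; a=np.radians(16.8); t=w@np.array([[np.cos(a),-np.sin(a)],[np.sin(a),np.cos(a)]])
f=t[(t[:,0]>t[:,0].max()-3)&(abs(t[:,1])<22)]; print('far edge along',f[:,0].mean(),'slope',np.degrees(np.polyfit(f[:,1],f[:,0],1)[0]))
s=t[(t[:,0]>15)&(t[:,0]<50)]; print('sides',np.median(s[s[:,1]>20][:,1]),np.median(s[s[:,1]<-20][:,1]))
togo(484.2,307.2,185,-14.9)
E
```

```text
[447.89435653 103.07880076 186.21193376]
z 177.58657445275426
far edge along 60.8824084540873 slope 0.0025684817207399435
sides 31.261098474320328 -33.086302198150065
at [446.8 103.  184.6] yaw 16.8 t 22.78 J [ 0.06  0.27  1.77 -0.    1.1   1.34] gap 15.1
go [  94.8 -184.7   -0.4] turn [ 0.00e+00 -1.00e-02  3.17e+01]
```

Call:
play_rows(
  targets=[
    [[15,-30,0,0,0,5],[33,-65,0,0,0,11],[51,-100,0,0,0,17],[69,-135,0,0,0,23],[87,-168,0,0,0,29],[95.9,-184.2,0,0,0,31.7],[95.9,-184.2,20,0,0,31.7],[95.9,-184.2,40,0,0,31.7]],
  ],
)

```text
t: 23.45
position: [485.1, 308.4, 142.3]
ee_rot: [0.0, 0.992, -0.129, -0.001]
ft_force: [0.2, -0.3, -2.2]
finger_gap: 0.178
grip_force: 47.7
```

Call:
play_rows(
  targets=[
    [[0,0,10,0,0,0],[0,0,10,0,0,0],[0,0,10,0,0,0]],
  ],
)

```text
t: 23.7
position: [485.1, 306.5, 133.5]
ee_rot: [0.001, 0.992, -0.13, -0.001]
ft_force: [0.4, 0.7, -0.5]
finger_gap: 0.176
grip_force: 47.6
```

```bash
python3 - <<'E'
from h import *
togo(486.1,307.1,98,-14.9)
snap('wrist','w13')
togo(486.1,307.1,98,-14.9)
E
```

```text
at [485.1 306.5 133.5] yaw -14.92 t 23.7 J [ 0.43  0.52  1.52 -0.    1.1   2.26] gap 15.1
go [ 0.9 -0.9 35.5] turn [ 0.12  0.14 -0.02]
at [485.9 306.8 134.7] yaw -14.92 t 23.75 J [ 0.43  0.52  1.52 -0.    1.1   2.26] gap 15.1
go [ 0.1 -0.4 36.7] turn [ 0.03  0.02 -0.02]
```

View pics/w13.png

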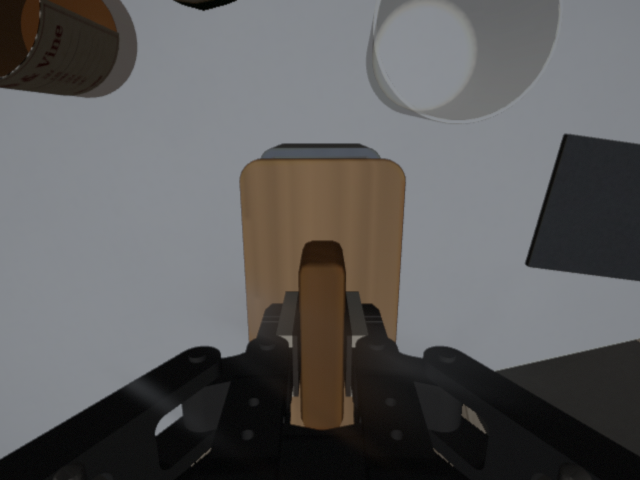

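The lid's edge at row 159 is parallel to the can's far rim at row 150, and both are centred near column 322. I'm lowering it.

Call:
play_rows(
  targets=[
    [[0.4,-0.6,15,0,0,0],[0.4,-0.6,28,0,0,0],[0.4,-0.6,36,0,0,0],[0.4,-0.6,40,0,0,0],[0.4,-0.6,43,0,0,0],[0.4,-0.6,46,0,0,0],[0.4,-0.6,46,0,0,0]],
  ],
)

```text
t: 24.33
position: [486.4, 307.6, 88.9]
ee_rot: [-0.0, 0.992, -0.13, 0.0]
ft_force: [0.1, -0.2, -1.8]
finger_gap: 0.176
grip_force: 47.7
```

Call:
play_rows(
  targets=[
    [[0,0,3,0,0,0],[0,0,5,0,0,0],[0,0,7,0,0,0],[0,0,8.5,0,0,0],[0,0,8.5,0,0,0],[0,0,8.5,0,0,0]],
  ],
)

```text
t: 24.83
position: [486.4, 307.6, 81.7]
ee_rot: [-0.0, 0.992, -0.13, 0.001]
ft_force: [-3.7, -2.3, 9.0]
finger_gap: 0.179
grip_force: 49.2
```

Call:
play_rows(
  targets=[
    [[0,0,-1,0,0,0],[0,0,-1,0,0,0],[0,0,-1,0,0,0],[0,0,-1,0,0,0],[0,0,-25,0,0,0],[0,0,-60,0,0,0],[0,0,-100,0,0,0],[0,0,-140,0,0,0]],
  ],
  jaw=50,
)

```text
t: 25.5
position: [485.8, 307.3, 221.2]
ee_rot: [0.001, 0.992, -0.13, -0.001]
ft_force: [1.6, 0.2, 0.1]
finger_gap: 0.584
grip_force: 0.0
```

Call:
play_rows(
  targets=[
    [[-20,0,-15,0,0,0],[-40,0,-20,0,0,0],[-40,0,-20,0,0,0],[-40,0,-20,0,0,0]],
  ],
)

```text
t: 25.83
position: [447.3, 318.1, 240.7]
ee_rot: [-0.0, 0.992, -0.129, 0.0]
ft_force: [0.1, -0.1, 0.1]
finger_gap: 0.583
grip_force: 0.0
```

```bash
python3 - <<'E'
from h import *
im,d,c=snap('wrist','w14'); P=cloud(d,c)
k=band(P,d,73,8,(180,460,30,300)); q=P[k]; print(len(q),np.median(q[:,2]), np.linalg.lstsq(np.c_[q[:,:2]-q[:,:2].mean(0),np.ones(len(q))],q[:,2],rcond=None)[0].round(4))
im2,d2,c2=snap('scene','s2')
cv2.imwrite('pics/fin.png',np.hstack([cv2.resize(im,(400,300)),cv2.resize(im2[150:405,200:540],(400,300))]))
E
```

```text
11545 72.94976660261206 [-3.00000e-04  0.00000e+00  7.29055e+01]
```

View pics/fin.png

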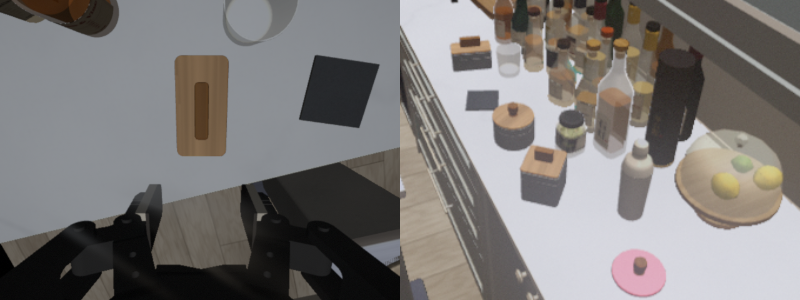

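All three lids are flush: oblong at (201,105) in the left half, round at (513,125) and square at (544,172) in the right half. The coaster is empty and the bystanders are in place.

```bash
python3 -c "
from station import robot
print(robot.sign_off())"
```

```text
the job is handed in; nothing more can be done
None
```

All three lids are pushed in flat on the canisters of their own shape, the canisters and the things beside them are undisturbed as far as the last pictures show, and the job is handed in at about 26 s of the 112 s allowed.

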